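Set the dish stage to its index and lock it

TASK

Bring the culture dish to the index on the hand-driven stage: flip the lock lever fully over towards the dish to free the stage, turn the round knob a little at a time until the carriage's pointer tip stands opposite the index tip on the scale rail, then flip the lever fully back to lock it there. Drive the carriage only with the knob: do not touch the carriage or its open dish, and do not disturb the bottle, vial, beaker, marker and tape standing round it.

Things in the scene. Friction and masses are not known exactly. Their poses are not given: they have to be found in the camera images.
- stage: Fixed hand-driven linear stage: a grey base plate 190 x 270 mm, 15 mm thick. Origin on the bench top under it. Its x axis points away from the robot (yaw differs by up to 0.3 rad), its y axis left along the carriage's travel, z up. Scale rail along its near edge (14 mm wide, along y at x = -66 mm, top at z = 41 mm, black ticks 10 mm apart), gear box with the knob at its right end, lock lever at its far side. All offsets below are in this frame.
- carriage: Aluminium carriage plate 100 x 100 mm, top at z = 38 mm, with an open 90 mm Petri dish fixed on it (dish rim at z = 53 mm); it slides along the stage's y. Its origin is the stage's origin moved along y by the carriage travel. It must not be touched.
- pointer_tip (a point): Point of the dark steel arrow on the carriage's near edge that points to the scale rail, z = 47 mm. It travels along the stage's y with the carriage, -56 to +45 mm of the stage origin; at the start it is 25 to 80 mm to the right (-y) of the index tip.
- index_tip (a point): Point of the dark steel arrow of the index, a small saddle (18 x 14 mm) clamped immovably on the scale rail and pointing at the carriage, z = 47 mm. The two arrow points pass each other with a 2 mm gap in x; they agree when their y in the stage frame is equal.
- knob (a joint): Turn of the knob, rad, grows clockwise seen from above, -2.2 to 1.8. Clockwise drives the carriage to the left (stage +y), 25 mm per radian, with no backlash; stays where it is left. About 0.04 N m turns it when the lock is off; with the lock on it is braked: about four times stiffer.
- knob_grip (a point): On the axis (vertical) of the round black fluted knob, 50 mm diameter, 37 mm high (z = 63 to 100 mm); this point is at z = 84 mm. Knob axis at x = 10 mm, y = -135 mm of the stage. It stands on a gear box 54 x 50 mm whose top is at z = 58 mm; free space all round above that.
- lock_lever (a joint): Lock lever angle, rad: 0 = fully locked (upper end leaning 0.6 rad away from the dish, to stage +x), 1.2 = fully released (leaning 0.6 rad towards and over the dish, to stage -x). About 3 N at the tip moves it (up to 6 N at the locked end), and it stays where it is left; its last 0.05 rad before 0 presses a brake shoe on the carriage and is a little stiffer. End stops at both ends.
- lever_tip (a point): Middle of the black cross bar (30 mm wide, 16 mm diameter, along stage y) at the upper end of the dark steel lock lever, 74 mm from its hinge. The lever blade below it is 22 mm wide, 9 mm thick. At z = 116 mm at either end stop, 129 mm upright.
- lever_hinge (a point): Middle of the lock lever's hinge axis (horizontal, along stage y), at x = 78 mm, y = -10 mm, z = 55 mm of the stage, between two bracket cheeks that rise to z = 66 mm.
- vial: Bystander: glass vial with a black cap, 23 mm diameter, 51 mm tall, upright on the bench behind the stage's far left corner; origin at the centre of its foot.
- small_bottle: Bystander: small amber bottle with a white cap, 40 mm diameter, 78 mm tall, upright on the bench at the left end of the stage; origin at the centre of its foot.
- beaker: Bystander: empty glass beaker, 53 mm diameter, 68 mm tall, left of the stage; origin at the centre of its foot.
- tape: Bystander: roll of tape lying flat, 98 mm diameter, 25 mm high, right of the stage; origin at the centre of its underside.
- pen: Bystander: marker 135 mm long, 17 mm thick, lying on the bench to the right of the stage; origin at the middle of its underside.

How it is judged:
By the outcome, as a careful person would: the job done as asked, in the order asked, and still so for the second after the job is handed in, with the robot touching nothing.
It also fails if it takes over 67 s, if anything falls off the work surface, if the arm or the gripper's body presses on something with over 40 N, if the wrist force passes 120 N, or if a joint passes its speed limit or range.

ROBOT

A 7-joint arm with a two-finger parallel gripper is mounted at the origin on the work surface; the furniture and walls round the work are solid. World frame = base frame: x ahead of the robot, y to its left, z up, the work surface at z = 0. Lengths are in mm, angles in rad, forces in N, time in s.
With the tool pointing down it reaches from about 425 to 875 mm from the base axis. Payload 8.4 kg.
Tool frame: the origin (TCP) lies on the centre line of the jaws, within the pads' length; the fingertips stand 25 mm ahead of it and the grasp point (between the pads) lies 6 mm ahead of it; z points along the fingers, y is the line along which they close (so a half turn about z gives the same grasp; the last joint's range is limited). The gripper opens to 87 mm and grips with 3 to 60 N. Pads are 19 mm wide; open, the fingers measure 117 mm over their backs; the gripper's body (75 mm by 190 mm) begins 51 mm behind the grasp point.
Start: joints at [-0.099, 0.333, 0.04, 1.465, -0.013, 1.343, -0.059], TCP at [649.973, -0.013, 247.546] pointing down, gripper open.
Joint ranges: [-2.58, 2.58], [-0.38, 2.09], [-1.3, 1.39], [0.25, 2.4], [-1.5, 4.64], [0.08, 2.09], [-2.65, 2.65]. Speed limits (rad/s): [2.22, 2.22, 2.79, 2.79, 3.14, 3.14, 3.14].

INTERFACE

Orientations are given as a 3x3 rotation matrix whose columns are the frame's x, y, z axes.
In Python, from plant import arm gives the robot as it stands.
- The arm moves only by the tool move_arm, never from a script. Its argument "increments" is a list of rows, each an object with "jaw": the finger opening in mm, from 0 to 87; "offset": the shift along the world's x, y, z in units of 0.03 m (1.0 is 0.03 m), a list of three; "turn": the turn about the world's z in units of 180 degrees (1.0 is 180 degrees). In form: [{"jaw": jaw, "offset": [x, y, z], "turn": turn}, ...]. A call has 1 to 10 rows; each row shifts and turns the commanded pose from where the row before left it; what a row does not reach is not made up. A row lasts 1/10 s, in which the tool goes at most 50 mm and 8.59 degrees, less where a joint would pass 70% of its speed; a pose out of reach is approached as far as the arm can. A call with a number of a shift or a turn outside -1 to 1 is refused whole. A call with a gripper value outside its range is refused whole. The fingers move at their own pace and stop on an object; "grip_force" is the grip in N (left out, the last holds). Time passes only in rows, so rows that do not move let the fingers close. It gives the time, the measured TCP pose, the force, the opening and the grip force at its end, in the units of the state.
- arm.sense(): the state, without advancing time (a new reading comes with each control period).
- arm.get_image(name): name is "scene" or "side" or "wrist"; returns the picture (400x640x3 uint8, red, green, blue); there is no depth.
- arm.camera_info(name): a dict with "mtx" (3x3 intrinsics, pixels), "D" ([k1, k2, p1, p2, k3] as OpenCV has them; the pictures are not rectified), "eye" and "orientation" of the camera in the world. Camera axes: x right, y down, z forward; pixel columns grow to the right and rows downward; lengths in mm; the calibration is good to about 2 mm. A picture is of the moment at which its call begins: read the wrist's pose just before it. camera_info takes no time and is no camera call; for the wrist camera it gives the pose at the moment of the call.
- arm.close_job(): hands the job in; it is judged then, once.
The state is a dict: "time_s": time; "qpos": joint angles; "qd": joint speeds; "joint_efforts": joint torques, N m; "eef_pos": TCP position; "tcp_rot": TCP orientation; "contact_force": force on the tool from outside, world axes, zero at the start; "ft_torque": the same for the moment, N m; "finger_gap": finger opening in mm; "grasp_force": force on a finger pad.
Only numpy, scipy, OpenCV 4.12 (cv2) and the standard library are available. Lean on these libraries where they do the work, as an engineer would, in place of code of your own. Each camera call takes 0.05 s, during which the arm holds its last target. There are 200 camera calls.

## Working session

There is one attempt and no reset: what is moved stays moved. The work goes in short steps, Python scripts to look and compute and a tool call to move; the robot and the scene stay as the last step left them, time stands still between calls to the robot, and variables do not carry over. Pictures are saved under pics/ and viewed, at most 10 in all, crops included, and the job is handed in when it is done.

Besides the shell and the picture viewer there is one more tool, called after "Emit:" as name(argument=value, ...), one argument or row to a line, values as JSON. move_arm: Moves the arm, as the interface text tells. Shifts and turns lie within -1 to 1; 1 stands for 0.03 m of shift or 180 degrees of turn. Its arguments: {"type":"object","properties":{"increments":{"type":"array"},"grip_force":{"type":"number"}},"required":["increments"]}

```bash
mkdir -p pics; cat > h.py <<'E'
from plant import arm
import numpy as np, cv2
def snap(n,f):
    i=arm.camera_info(n); im=arm.get_image(n); cv2.imwrite('pics/'+f,im[:,:,::-1]); np.savez('pics/'+f+'.npz',**{k:np.array(v) for k,v in i.items()}); return im,i
def R(i):
    return np.array(i['orientation']).reshape(3,3)
def ray(i,px):
    p=cv2.undistortPoints(np.array([[px]],float),np.array(i['mtx'],float),np.array(i['D'],float))[0,0]
    return np.array(i['eye'],float), R(i)@np.array([p[0],p[1],1])
def at_z(i,px,z):
    e,d=ray(i,px); return e+d*(z-e[2])/d[2]
def proj(i,P):
    P=np.atleast_2d(np.array(P,float)); Rc=R(i).T
    return cv2.projectPoints((P-np.array(i['eye'],float))@Rc.T,np.zeros(3),np.zeros(3),np.array(i['mtx'],float),np.array(i['D'],float))[0][:,0]
E
python3 - <<'E'
from h import *
for n in('scene','side','wrist'):
    im,i=snap(n,n+'0.png'); print(n,np.round(i['eye']),np.round(R(i),2).tolist(),np.array(i['mtx'])[0,0])
s=arm.sense();print(s['time_s'],s['eef_pos'],s['tcp_rot'])
E
```

```text
scene [-250. -609.  907.] [[0.61, -0.51, 0.61], [-0.79, -0.39, 0.47], [-0.0, -0.77, -0.64]] 445.3809047446265
side [-165. 1101.  775.] [[-0.86, -0.24, 0.45], [-0.51, 0.4, -0.76], [0.0, -0.89, -0.46]] 492.77984352849114
wrist [651.  71. 384.] [[1.0, -0.0, -0.0], [-0.0, -0.97, -0.26], [-0.0, 0.26, -0.97]] 349.21740046247277
0.15 [ 6.49675114e+02 -5.34846956e-04  2.46887066e+02] [[ 2.06445492e-05  9.99999272e-01 -1.20684129e-03]
 [ 9.99999999e-01 -2.06888523e-05 -3.66974320e-05]
 [-3.67223734e-05 -1.20684053e-03 -9.99999271e-01]]
```

View pics/scene0.png

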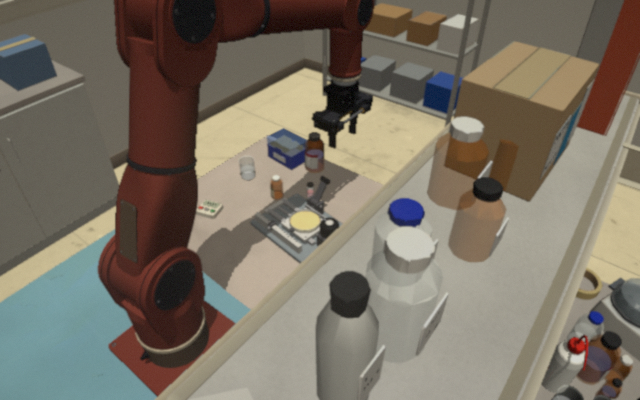

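View pics/wrist0.png

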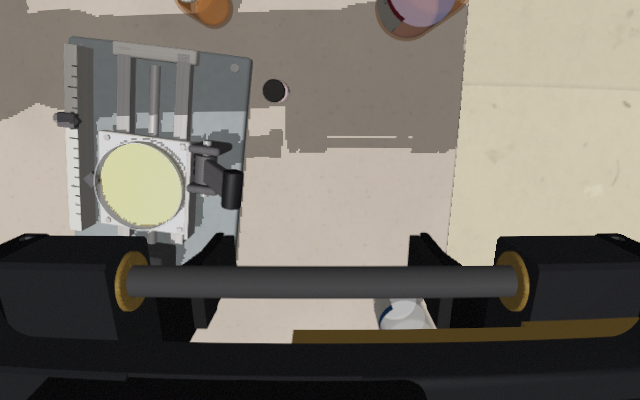

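```bash
python3 - <<'E'
from h import *
im=cv2.imread('pics/wrist0.png'); cv2.imwrite('pics/c1.png',cv2.resize(im[20:270,40:280],None,fx=2.4,fy=2.4,interpolation=cv2.INTER_CUBIC))
i=arm.camera_info('wrist')
a=at_z(i,(70,37),15);b=at_z(i,(251,58),15);print(a,b,np.linalg.norm(a-b))
E
```

```text
[394.57785001 143.47219154  15.        ] [580.52929544 118.26173874  15.        ] 187.65262318000472
```

View pics/c1.png

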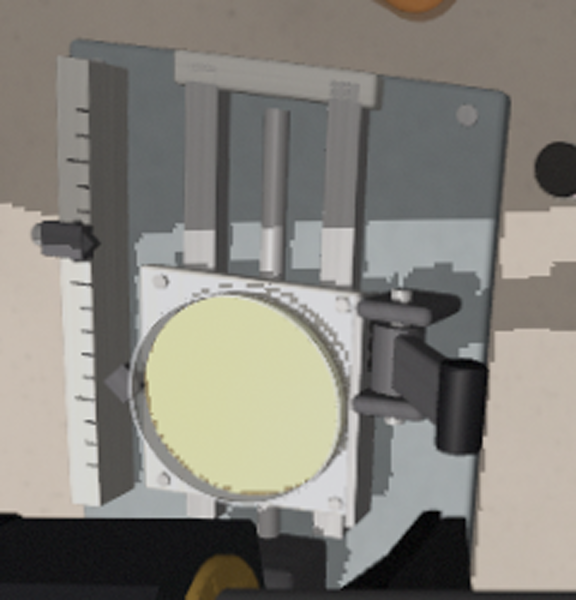

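View pics/side0.png

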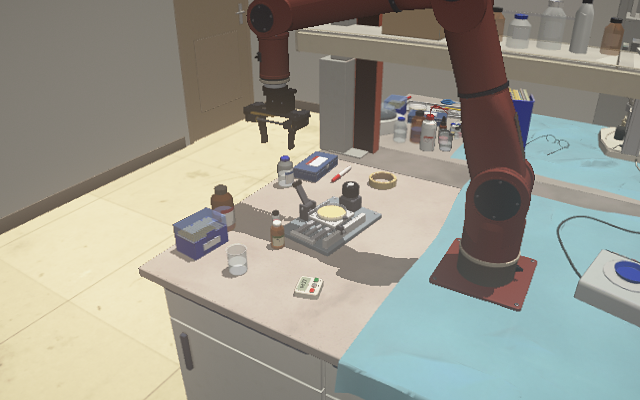

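```bash
cat > fit.py <<'E'
from h import *
from scipy.optimize import least_squares
def W(p,q):
    q=np.atleast_2d(q); c,s=np.cos(p[2]),np.sin(p[2])
    return np.c_[p[0]+c*q[:,0]-s*q[:,1],p[1]+s*q[:,0]+c*q[:,1],q[:,2]]
def stage(pt,w):
    c,s=np.cos(pt[2]),np.sin(pt[2]); d=w-np.array([pt[0],pt[1]])
    return np.array([c*d[0]+s*d[1],-s*d[0]+c*d[1]])
E
python3 - <<'E'
from fit import *
iw=arm.camera_info('wrist'); isd=arm.camera_info('side'); isc=arm.camera_info('scene')
Q=np.array([[-95,135,15],[95,135,15],[78+74*np.sin(.6),-10,116]]); U=np.array([[71.3,36.7],[251.7,58.3],[232,189]])
Qs=np.array([[10,-135,100]]);Us=np.array([[351,186]])
f=lambda p:np.r_[(proj(iw,W(p,Q))-U).ravel(),(proj(isd,W(p,Qs))-Us).ravel()]
r=least_squares(f,[480,0,-.1]);p=r.x;print(p,r.fun.round(1))
print('knob',W(p,[10,-135,84]),'lever',W(p,Q[2:]))
it=stage(p,at_z(iw,(81.25,121.25),47)[:2]);pt=stage(p,at_z(iw,(83.75,179.2),47)[:2]);print(it,pt,it-pt)
print('scene knob',proj(isc,W(p,[10,-135,100])))
np.save('p.npy',p)
E
```

```text
[ 4.68978277e+02  9.27700091e+00 -9.36611366e-02] [ -9.3  -8.7  -5.8 -17.8  10.5  23.6  -0.1  -5.9]
knob [[ 466.30867231 -126.06653683   84.        ]] lever [[587.30156643 -11.88183605 116.        ]]
[-56.98402834  45.19793019] [-58.77354198 -12.94381041] [ 1.78951363 58.1417406 ]
scene knob [[339.74225949 223.62665088]]
```

```bash
python3 - <<'E'
from fit import *
iw=arm.camera_info('wrist'); isd=arm.camera_info('side'); isc=arm.camera_info('scene')
U=np.array([[71.3,36.7],[251.7,58.3],[232,189]])
Q=lambda e:np.array([[-95,e,15],[95,e,15],[78+74*np.sin(.6),-10,116]])
Qs=np.array([[10,-135,100]]);Us=np.array([[351,186]])
f=lambda p:np.r_[(proj(iw,W(p,Q(p[3])))-U).ravel(),(proj(isd,W(p,Qs))-Us).ravel()]
r=least_squares(f,[480,0,-.1,105]);p=r.x;print(p,r.fun.round(1))
print('knob',W(p,[10,-135,84]),'lever',W(p,Q(0)[2:]))
it=stage(p,at_z(iw,(81.25,121.25),47)[:2]);pt=stage(p,at_z(iw,(83.75,179.2),47)[:2]);print(it,pt,it-pt)
print('scene knob',proj(isc,W(p,[10,-135,100])))
np.save('p.npy',p)
E
```

```text
[ 4.68076791e+02  3.80395432e+01 -1.77228470e-01  9.47002808e+01] [-4.9 -4.2 -2.8  3.7  5.2  0.7 -1.1 -1.3]
knob [[454.1193634  -96.60885155  84.        ]] lever [[584.22103507   7.07808759 116.        ]]
[-54.59958296  12.13066472] [-51.52975466 -45.95754849] [-3.06982829 58.08821321]
scene knob [[328.06491142 221.52187261]]
```

Emit:
move_arm(
  increments=[
    {"jaw": 45, "offset": [-0.8, -0.6, 0.3], "turn": 0},
    {"jaw": 45, "offset": [-0.8, -0.6, 0.3], "turn": 0},
    {"jaw": 45, "offset": [-0.8, -0.6, 0.3], "turn": 0},
    {"jaw": 45, "offset": [-0.8, -0.6, 0.3], "turn": 0},
    {"jaw": 45, "offset": [-0.8, -0.6, 0.3], "turn": 0},
    {"jaw": 45, "offset": [0, 0, 0], "turn": 0},
    {"jaw": 45, "offset": [0, 0, 0], "turn": 0},
  ],
)

```text
time_s: 0.85
eef_pos: [529.8, -90.3, 292.9]
tcp_rot: [[0.001, 1.0, 0.001], [1.0, -0.001, 0.0], [0.0, 0.001, -1.0]]
contact_force: [1.1, 0.5, 0.9]
finger_gap: 46.6
grasp_force: 0.0
```

```bash
python3 - <<'E'
from h import *
im,i=snap('wrist','w1.png'); cv2.imwrite('pics/w1c.png',cv2.resize(im[0:270,:500,::-1],None,fx=1.6,fy=1.6,interpolation=cv2.INTER_CUBIC))
s=arm.sense();print(s['time_s'],s['eef_pos'],i['eye'])
E
```

```text
0.9 [530.16950368 -89.53122015 292.39603895] [531.31782643 -19.12313865 430.40778039]
```

View pics/w1c.png

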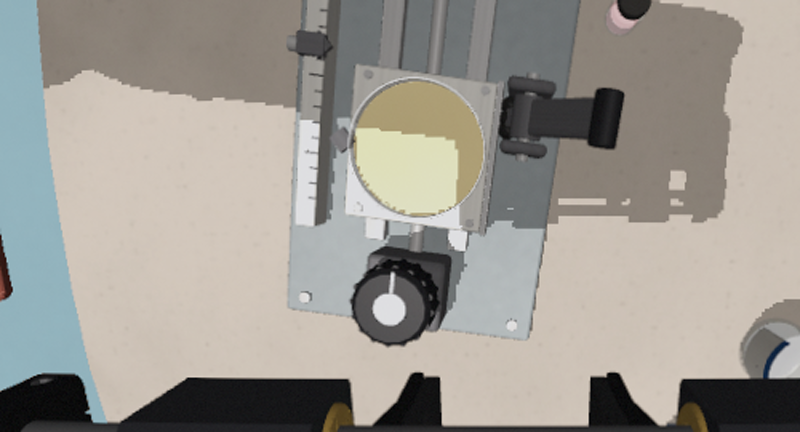

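```bash
cat > f2.py <<'E'
from fit import *
def ld(f):
    return dict(np.load(f'pics/{f}.npz'))
i0,i1=ld('wrist0.png'),ld('w1.png')
s=.6;
def obs(p):
    e=p[3]; L=[78+74*np.sin(.6),-10,116]; K=[10,-135,100]
    it=[p[4],p[5],47]; pt=[p[6],p[7],47]
    return [(i0,[-95,e,15],(71.3,36.7)),(i0,[95,e,15],(251.7,58.3)),(i0,L,(232,189)),(i0,it,(81.25,121.25)),(i0,pt,(83.75,179.2)),
     (i1,[-95,e-270,15],(180,191.9)),(i1,[95,e-270,15],(330,211.3)),(i1,L,(378.8,73.8)),(i1,K,(245,189.4)),(i1,it,(206.9,27.5)),(i1,pt,(206,87.5))]
f=lambda p:np.concatenate([proj(i,W(p,q))[0]-np.array(u) for i,q,u in obs(p)])
r=least_squares(f,[468,38,-.15,105,-57,12,-59,-45],loss='soft_l1');p=r.x;print(p.round(3));print(f(p).reshape(-1,2).round(1).tolist())
print('knob',W(p,[10,-135,84]),'lever',W(p,[78+74*np.sin(.6),-10,116]),'d',p[5]-p[7]); np.save('p.npy',p)
E
python3 f2.py
```

```text
[ 4.6965e+02  3.5873e+01 -1.5100e-01  9.7425e+01 -5.7179e+01  1.5699e+01
 -5.4507e+01 -4.3111e+01]
[[-5.4, -2.6], [-2.9, 0.1], [8.2, -0.4], [-1.0, -0.4], [0.2, 0.4], [-5.4, -0.1], [-3.6, 2.4], [6.7, 0.0], [2.4, 1.6], [0.9, 0.5], [-0.2, -0.5]]
knob [[459.26557747 -99.09840619  84.        ]] lever [[586.57384457   7.99982652 116.        ]] d 58.80970739661418
```

```bash
sed -i 's/\[-95,e/[p[8]-95,e/g; s/\[95,e/[p[8]+95,e/g; s/-59,-45\]/-59,-45,5]/' f2.py; python3 f2.py
```

```text
[ 4.63736e+02  3.52710e+01 -1.44000e-01  9.90110e+01 -5.13070e+01
  1.75230e+01 -4.90270e+01 -4.13030e+01  1.03020e+01]
[[-1.9, -1.7], [1.0, -0.2], [1.0, -0.6], [-1.0, -0.4], [0.2, 0.4], [-0.9, 0.9], [1.0, 2.5], [0.1, -0.2], [-2.6, 2.3], [0.9, 0.5], [-0.2, -0.5]]
knob [[454.24962038 -99.76652253  84.        ]] lever [[580.84304208   8.17573936 116.        ]] d 58.82616911253831
```

Emit:
move_arm(
  increments=[
    {"jaw": 45, "offset": [0.42, 0.81, -0.77], "turn": -0.023},
    {"jaw": 45, "offset": [0.42, 0.81, -0.77], "turn": -0.023},
    {"jaw": 45, "offset": [0.42, 0.81, -0.77], "turn": 0},
    {"jaw": 45, "offset": [0.42, 0.81, -0.77], "turn": 0},
    {"jaw": 45, "offset": [0, 0, 0], "turn": 0},
    {"jaw": 45, "offset": [0, 0, -0.7], "turn": 0},
    {"jaw": 45, "offset": [0, 0, -0.7], "turn": 0},
    {"jaw": 45, "offset": [0, 0, -0.7], "turn": 0},
    {"jaw": 45, "offset": [0, 0, 0], "turn": 0},
    {"jaw": 45, "offset": [0, 0, 0], "turn": 0},
  ],
)

```text
time_s: 1.9
eef_pos: [580.5, 7.4, 137.3]
tcp_rot: [[0.144, 0.99, -0.001], [0.99, -0.144, 0.0], [-0.0, -0.001, -1.0]]
contact_force: [0.0, 1.1, 1.1]
finger_gap: 45.0
grasp_force: 0.0
```

```bash
python3 - <<'E'
from fit import *
im,i=snap('wrist','w2.png'); cv2.imwrite('pics/w2c.png',im[:,:,::-1])
s=arm.sense();print(s['time_s'],s['eef_pos'],s['contact_force'],stage(np.load('p.npy'),s['eef_pos'][:2]))
E
```

```text
1.95 [580.96850625   7.40196856 138.01707715] [-0.89949699  0.19608062 -0.44952841] [120.01880439 -10.74773966]
```

View pics/w2c.png

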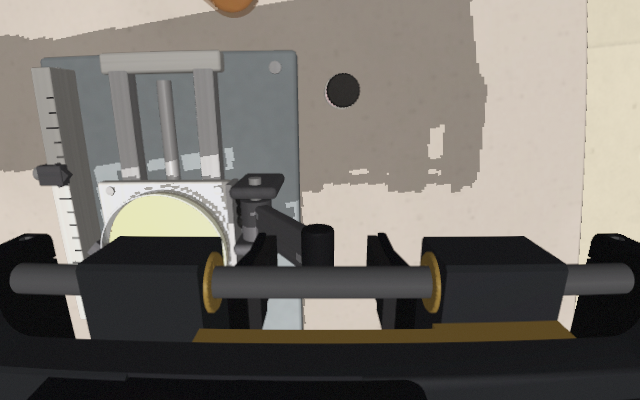

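Emit:
move_arm(
  increments=[
    {"jaw": 45, "offset": [-0.33, 0.048, 0], "turn": 0},
    {"jaw": 45, "offset": [-0.33, 0.048, 0.1], "turn": 0},
    {"jaw": 45, "offset": [-0.33, 0.048, 0.15], "turn": 0},
    {"jaw": 45, "offset": [-0.33, 0.048, 0.12], "turn": 0},
    {"jaw": 45, "offset": [-0.33, 0.048, 0.05], "turn": 0},
    {"jaw": 45, "offset": [-0.33, 0.048, 0], "turn": 0},
    {"jaw": 45, "offset": [-0.33, 0.048, -0.07], "turn": 0},
    {"jaw": 45, "offset": [-0.33, 0.048, -0.12], "turn": 0},
    {"jaw": 45, "offset": [-0.33, 0.048, -0.1], "turn": 0},
    {"jaw": 45, "offset": [0, 0, 0], "turn": 0},
  ],
)

```text
time_s: 2.95
eef_pos: [489.0, 20.4, 139.9]
tcp_rot: [[0.144, 0.99, -0.003], [0.99, -0.144, -0.0], [-0.001, -0.003, -1.0]]
contact_force: [-0.1, -0.3, -0.9]
finger_gap: 45.1
grasp_force: 0.0
```

Emit:
move_arm(
  increments=[
    {"jaw": 45, "offset": [-0.13, 0.019, -0.04], "turn": 0},
    {"jaw": 45, "offset": [-0.13, 0.019, -0.04], "turn": 0},
  ],
)

```text
time_s: 3.15
eef_pos: [483.6, 21.1, 138.4]
tcp_rot: [[0.144, 0.99, 0.0], [0.99, -0.144, -0.0], [-0.0, 0.0, -1.0]]
contact_force: [5.2, -0.9, -1.6]
finger_gap: 45.2
grasp_force: 2.2
```

Emit:
move_arm(
  increments=[
    {"jaw": 45, "offset": [-0.1, 0.014, 0], "turn": 0},
  ],
)

```text
time_s: 3.25
eef_pos: [481.4, 21.5, 138.4]
tcp_rot: [[0.144, 0.99, 0.002], [0.99, -0.144, -0.0], [0.0, 0.002, -1.0]]
contact_force: [17.1, -2.5, -11.7]
finger_gap: 45.1
grasp_force: 9.1
```

Emit:
move_arm(
  increments=[
    {"jaw": 45, "offset": [-0.07, 0.01, 0], "turn": 0},
  ],
)

```text
time_s: 3.35
eef_pos: [481.1, 21.5, 138.9]
tcp_rot: [[0.144, 0.989, 0.006], [0.99, -0.144, -0.0], [0.0, 0.006, -1.0]]
contact_force: [23.1, -3.5, -17.4]
finger_gap: 45.3
grasp_force: 11.7
```

```bash
python3 - <<'E'
from h import *
s=arm.sense();print(np.round(s['qpos'],3),s['eef_pos'])
E
```

```text
[-1.290e-01  8.100e-02 -9.000e-03  2.002e+00  2.000e-03  1.052e+00
 -2.840e-01] [481.0628689   21.46751064 138.87174641]
```

Emit:
move_arm(
  increments=[
    {"jaw": 60, "offset": [0.2, -0.03, 0.2], "turn": 0},
    {"jaw": 70, "offset": [0, 0, 0.7], "turn": 0},
    {"jaw": 87, "offset": [0, 0, 1], "turn": 0.045},
    {"jaw": 87, "offset": [0, -0.5, 1], "turn": 0.045},
    {"jaw": 87, "offset": [0, -0.5, 1], "turn": 0.045},
    {"jaw": 87, "offset": [0, -0.5, 1], "turn": 0.045},
    {"jaw": 87, "offset": [0, -0.5, 0], "turn": 0.045},
    {"jaw": 87, "offset": [0, 0, 0], "turn": 0},
  ],
)

```text
time_s: 4.15
eef_pos: [484.1, -40.7, 286.2]
tcp_rot: [[-0.533, 0.846, 0.0], [0.846, 0.533, -0.0], [-0.0, -0.0, -1.0]]
contact_force: [-0.5, -0.3, -0.7]
finger_gap: 86.4
grasp_force: 0.0
```

```bash
python3 - <<'E'
from h import *
s=arm.sense();print(np.round(s['qpos'],3),s['eef_pos'],s['tcp_rot'][:,1],s['contact_force'])
im,i=snap('wrist','w3.png')
print(i['eye'])
for P in ([455,-98,100],[499,20,116],[415,60,47]): print(proj(i,[P]))
E
```

```text
[-6.100e-02 -2.100e-02  5.200e-02  1.794e+00  1.000e-03  1.369e+00
  5.530e-01] [484.10783402 -40.729795   286.22559478] [ 8.46175277e-01  5.32904665e-01 -1.33581405e-04] [-0.50828624 -0.30945526 -0.71156005]
[447.57362046  19.47486143 423.73871615]
[[263.76964754 215.65093957]]
[[371.70263492 137.77277041]]
[[315.65380152  53.77063028]]
```

View pics/w3.png

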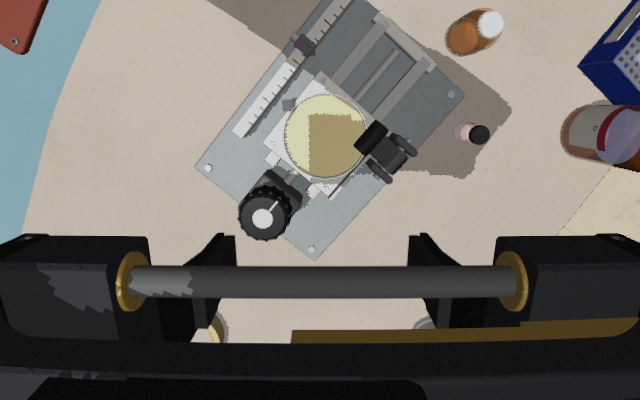

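Emit:
move_arm(
  increments=[
    {"jaw": 87, "offset": [-0.187, -0.375, -0.5], "turn": 0.0446},
    {"jaw": 87, "offset": [-0.187, -0.375, -0.5], "turn": 0.0446},
    {"jaw": 87, "offset": [-0.187, -0.375, -0.5], "turn": 0.0446},
    {"jaw": 87, "offset": [-0.187, -0.375, -0.5], "turn": 0.0446},
    {"jaw": 87, "offset": [-0.187, -0.375, -0.5], "turn": 0.0446},
    {"jaw": 87, "offset": [0, 0, -0.9], "turn": 0},
    {"jaw": 87, "offset": [0, 0, -1], "turn": 0},
    {"jaw": 87, "offset": [0, 0, -1], "turn": 0},
    {"jaw": 87, "offset": [0, 0, -1], "turn": 0},
    {"jaw": 87, "offset": [0, 0, -0.1], "turn": 0},
  ],
)

```text
time_s: 5.2
eef_pos: [453.1, -93.6, 86.7]
tcp_rot: [[-0.952, 0.306, -0.008], [0.306, 0.952, 0.001], [0.008, -0.001, -1.0]]
contact_force: [-1.2, 0.0, 0.6]
finger_gap: 86.7
grasp_force: 0.0
```

Emit:
move_arm(
  increments=[
    {"jaw": 60, "offset": [0, 0, 0], "turn": 0},
    {"jaw": 56, "offset": [0, 0, 0], "turn": 0},
    {"jaw": 53, "offset": [0, 0, 0], "turn": 0},
    {"jaw": 51, "offset": [0, 0, 0], "turn": 0},
    {"jaw": 40, "offset": [0, 0, 0], "turn": 0},
    {"jaw": 40, "offset": [0, 0, 0], "turn": 0},
  ],
  grip_force=8,
)

```text
time_s: 5.8
eef_pos: [455.9, -99.0, 91.5]
tcp_rot: [[-0.952, 0.306, 0.0], [0.306, 0.952, -0.004], [-0.001, -0.004, -1.0]]
contact_force: [-4.8, -15.2, 5.5]
finger_gap: 53.8
grasp_force: 8.0
```

Emit:
move_arm(
  increments=[
    {"jaw": 40, "offset": [-0.015, -0.05, 0], "turn": 0},
    {"jaw": 40, "offset": [-0.015, -0.05, 0], "turn": 0},
    {"jaw": 40, "offset": [0, 0, 0], "turn": 0},
  ],
)

```text
time_s: 6.1
eef_pos: [455.2, -100.9, 91.5]
tcp_rot: [[-0.952, 0.305, 0.001], [0.305, 0.952, -0.003], [-0.001, -0.002, -1.0]]
contact_force: [-3.2, -9.4, 4.9]
finger_gap: 49.3
grasp_force: 8.0
```

Emit:
move_arm(
  increments=[
    {"jaw": 40, "offset": [-0.015, -0.05, 0], "turn": 0},
    {"jaw": 40, "offset": [-0.008, -0.025, 0], "turn": 0},
    {"jaw": 40, "offset": [0, 0, 0], "turn": 0},
  ],
)

```text
time_s: 6.4
eef_pos: [455.2, -101.0, 91.5]
tcp_rot: [[-0.953, 0.304, 0.001], [0.304, 0.953, -0.001], [-0.002, -0.0, -1.0]]
contact_force: [-1.6, -3.3, 7.2]
finger_gap: 49.8
grasp_force: 8.0
```

Emit:
move_arm(
  increments=[
    {"jaw": 40, "offset": [0, -0.02, 0], "turn": -0.02},
    {"jaw": 40, "offset": [0, 0, 0], "turn": -0.03},
    {"jaw": 40, "offset": [0, 0, 0], "turn": -0.03},
    {"jaw": 40, "offset": [0, 0, 0], "turn": -0.03},
    {"jaw": 40, "offset": [0, 0, 0], "turn": -0.03},
    {"jaw": 40, "offset": [0, 0, 0], "turn": -0.03},
    {"jaw": 40, "offset": [0, 0, 0], "turn": -0.03},
    {"jaw": 40, "offset": [0, 0, 0], "turn": -0.03},
    {"jaw": 40, "offset": [0, 0, 0], "turn": -0.02},
    {"jaw": 40, "offset": [0, 0, 0], "turn": 0},
  ],
)

```text
time_s: 7.4
eef_pos: [454.4, -102.0, 91.4]
tcp_rot: [[-0.457, 0.89, -0.0], [0.89, 0.457, -0.001], [-0.001, -0.001, -1.0]]
contact_force: [-5.5, -4.9, 11.5]
finger_gap: 49.7
grasp_force: 8.0
```

Emit:
move_arm(
  increments=[
    {"jaw": 40, "offset": [-0.03, -0.015, 0.03], "turn": -0.02},
    {"jaw": 40, "offset": [0, 0, 0.02], "turn": -0.03},
    {"jaw": 40, "offset": [0, 0, 0], "turn": -0.03},
    {"jaw": 40, "offset": [0, 0, 0], "turn": -0.03},
    {"jaw": 40, "offset": [0, 0, 0], "turn": -0.03},
    {"jaw": 40, "offset": [0, 0, 0], "turn": -0.03},
    {"jaw": 40, "offset": [0, 0, 0], "turn": -0.03},
    {"jaw": 40, "offset": [0, 0, 0], "turn": -0.03},
    {"jaw": 40, "offset": [0, 0, 0], "turn": -0.02},
    {"jaw": 40, "offset": [0, 0, 0], "turn": 0},
  ],
)

```text
time_s: 8.4
eef_pos: [453.1, -101.9, 91.8]
tcp_rot: [[0.304, 0.953, -0.001], [0.953, -0.305, -0.0], [-0.001, -0.001, -1.0]]
contact_force: [-2.2, -4.4, -2.0]
finger_gap: 49.5
grasp_force: 8.0
```

Emit:
move_arm(
  increments=[
    {"jaw": 40, "offset": [0, 0, 0], "turn": -0.02},
    {"jaw": 40, "offset": [0, 0, 0], "turn": -0.03},
    {"jaw": 40, "offset": [0, 0, 0], "turn": -0.03},
    {"jaw": 40, "offset": [0, 0, 0], "turn": -0.03},
    {"jaw": 40, "offset": [0, 0, 0], "turn": -0.03},
    {"jaw": 40, "offset": [0, 0, 0], "turn": -0.03},
    {"jaw": 40, "offset": [0, 0, 0], "turn": -0.03},
    {"jaw": 40, "offset": [0, 0, 0], "turn": -0.03},
    {"jaw": 40, "offset": [0, 0, 0], "turn": -0.019},
    {"jaw": 40, "offset": [0, 0, 0], "turn": 0},
  ],
)

```text
time_s: 9.4
eef_pos: [452.3, -101.2, 91.8]
tcp_rot: [[0.887, 0.462, -0.003], [0.462, -0.887, 0.001], [-0.003, -0.002, -1.0]]
contact_force: [-6.5, -2.1, 2.7]
finger_gap: 49.8
grasp_force: 8.0
```

Emit:
move_arm(
  increments=[
    {"jaw": 60, "offset": [0, 0, 0], "turn": 0},
    {"jaw": 80, "offset": [0, 0, 0], "turn": 0},
    {"jaw": 87, "offset": [0, 0, 0], "turn": 0},
    {"jaw": 87, "offset": [0, 0, 0.5], "turn": 0},
    {"jaw": 87, "offset": [0, 0, 1], "turn": 0},
    {"jaw": 87, "offset": [0, 0, 1], "turn": 0},
    {"jaw": 87, "offset": [0, 0, 0.6], "turn": 0},
  ],
)

```text
time_s: 10.1
eef_pos: [454.8, -101.4, 187.5]
tcp_rot: [[0.886, 0.463, 0.003], [0.463, -0.886, 0.0], [0.003, 0.001, -1.0]]
contact_force: [1.1, -1.0, -1.1]
finger_gap: 86.5
grasp_force: 0.0
```

Emit:
move_arm(
  increments=[
    {"jaw": 87, "offset": [0, 0.44, 0.05], "turn": 0.0377},
    {"jaw": 87, "offset": [0, 0.44, 0.05], "turn": 0.0377},
    {"jaw": 87, "offset": [0, 0.44, 0.05], "turn": 0.0377},
    {"jaw": 87, "offset": [0, 0.44, 0.05], "turn": 0.0377},
    {"jaw": 87, "offset": [0, 0.44, 0.05], "turn": 0.0377},
    {"jaw": 87, "offset": [0, 0.44, 0.05], "turn": 0.0377},
    {"jaw": 87, "offset": [0, 0.44, 0.05], "turn": 0.0377},
    {"jaw": 87, "offset": [0, 0.44, 0.05], "turn": 0.0377},
    {"jaw": 87, "offset": [0, 0, 0], "turn": 0},
    {"jaw": 87, "offset": [0, 0, 0], "turn": 0},
  ],
)

```text
time_s: 11.1
eef_pos: [453.9, 4.0, 197.2]
tcp_rot: [[0.145, 0.989, 0.0], [0.989, -0.145, -0.0], [-0.0, 0.0, -1.0]]
contact_force: [0.6, -0.2, 0.2]
finger_gap: 86.7
grasp_force: 0.0
```

```bash
python3 - <<'E'
from fit import *
s=arm.sense();print(s['time_s'],np.round(s['qpos'],3),s['eef_pos'],s['tcp_rot'][:,1])
im,i=snap('wrist','w4.png')
c=proj(i,[[415,57,47]])[0].round().astype(int);print(c)
x,y=max(c[0]-60,0),max(c[1]-50,0);print(x,y)
cv2.imwrite('pics/w4c.png',cv2.resize(im[y:y+100,x:x+130,::-1],None,fx=6,fy=6,interpolation=cv2.INTER_CUBIC))
E
```

```text
11.1 [-0.276 -0.038  0.166  1.995  0.007  1.184 -0.258] [453.93328756   3.97342826 197.19055629] [ 9.89463629e-01 -1.44781454e-01  2.40426808e-04]
[263 137]
203 87
```

View pics/w4c.png

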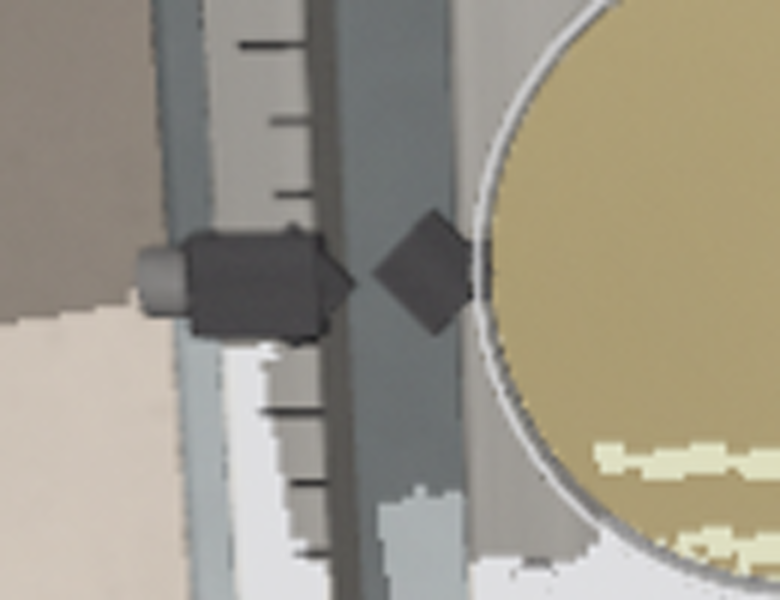

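```bash
python3 - <<'E'
from fit import *
i=dict(np.load('pics/w4.png.npz')); p=np.load('p.npy'); im=cv2.imread('pics/w4.png',0)
print(im[127:142,254:276])
for a,b in(((356,282),(371,273)),((354,284),(372,272))):
    A,B=[stage(p,at_z(i,(203+(u+.5)/6-.5,87+(v+.5)/6-.5),47)[:2]) for u,v in(a,b)]
    print(A,B,B-A)
# rail yaw check: tick ends (z=41) right ends
T=[at_z(i,(203+u/6,87+v/6),41) for u,v in((308,45),(313,122),(322,411),(329,554))]
for t in T: print(stage(p,t[:2]))
E
```

```text
[[ 70  60  43  66  83  86  95 108 112 111 111 111 111 111 112  93  76  72
   70  70  68  66]
 [ 73  61  44  65  82  85  95 106 111 109 110 110 111 112  93  76  74  72
   72  70  71  69]
 [ 75  64  56  55  76  84  95 107 110 110 109 111 111  97  77  72  70  72
   72  70  70  68]
 [ 75  66  65  59  57  77  94 107 110 109 110 110  98  77  71  70  71  72
   72  73  71  71]
 [ 73  67  66  66  59  55  81 105 110 110 110  99  78  69  69  70  70  71
   71  72  73  72]
 [ 72  66  68  66  66  59  55  99 110 110 104  81  70  68  68  67  69  69
   72  71  73  72]
 [ 72  67  65  66  66  68  57  61 100 109 109  95  76  69  69  69  68  71
   70  71  72  72]
 [ 72  67  61  65  67  66  65  57  86 108 110 111  96  75  71  69  69  69
   70  69  71  73]
 [ 72  68  61  64  66  66  66  78 105 110 111 111 111  96  74  68  68  67
   67  68  68  71]
 [ 72  71  61  65  68  67  69 102 110 111 113 112 112 111  96  76  70  68
   68  69  69  70]
 [ 73  70  63  68  69  68  80 105 112 111 112 113 112 112 112  95  75  69
   69  70  68  70]
 [ 72  71  58  68  62  79  86 106 111 111 111 112 112 112 112 111  96  74
   69  70  69  70]
 [ 72  69  58  64  80  84  85 107 112 112 112 111 111 112 112 110 111  94
   76  70  68  68]
 [ 72  69  53  51  77  86  85 106 112 112 111 112 112 112 111 109 111 109
   93  76  70  69]
 [ 72  71  51  47  78  85  85 100 111 112 112 112 112 112 111 110 111 109
  109  93  75  69]]
[-52.08474864  17.38649214] [-49.99254588  18.58282707] [2.09220275 1.19633492]
[-52.36867157  17.11929542] [-49.85108927  18.71611967] [2.5175823  1.59682425]
[-57.98323037  48.38899208]
[-57.75585196  38.22892871]
[-58.33122255  -1.33963129]
[-58.31283985 -21.87876958]
```

Emit:
move_arm(
  increments=[
    {"jaw": 87, "offset": [0, -0.88, 0], "turn": 0},
    {"jaw": 87, "offset": [0, -0.88, 0], "turn": 0},
    {"jaw": 87, "offset": [0, -0.88, 0], "turn": 0},
    {"jaw": 87, "offset": [0, -0.88, 0], "turn": 0},
    {"jaw": 87, "offset": [0, 0, 0], "turn": 0},
    {"jaw": 87, "offset": [0, 0, -0.9], "turn": 0},
    {"jaw": 87, "offset": [0, 0, -0.9], "turn": 0},
    {"jaw": 87, "offset": [0, 0, -0.9], "turn": 0},
    {"jaw": 87, "offset": [0, 0, -0.8], "turn": 0},
    {"jaw": 87, "offset": [0, 0, 0], "turn": 0},
  ],
)

```text
time_s: 12.15
eef_pos: [451.6, -101.2, 89.5]
tcp_rot: [[0.144, 0.99, -0.005], [0.99, -0.144, 0.0], [-0.001, -0.005, -1.0]]
contact_force: [-0.4, 1.0, -0.3]
finger_gap: 86.5
grasp_force: 0.0
```

Emit:
move_arm(
  increments=[
    {"jaw": 70, "offset": [0, 0, 0], "turn": 0},
    {"jaw": 60, "offset": [0, 0, 0], "turn": 0},
    {"jaw": 56, "offset": [0, 0, 0], "turn": 0},
    {"jaw": 53, "offset": [0, 0, 0], "turn": 0},
    {"jaw": 51, "offset": [0, 0, 0], "turn": 0},
    {"jaw": 40, "offset": [0, 0, 0], "turn": 0},
    {"jaw": 40, "offset": [0, 0, 0], "turn": 0},
    {"jaw": 40, "offset": [0, 0, 0], "turn": 0},
  ],
)

```text
time_s: 12.95
eef_pos: [453.5, -101.3, 92.3]
tcp_rot: [[0.142, 0.99, -0.001], [0.99, -0.142, 0.0], [0.0, -0.001, -1.0]]
contact_force: [-4.1, 1.7, 6.0]
finger_gap: 49.7
grasp_force: 8.0
```

```bash
python3 - <<'E'
from h import *
for k in range(3):
    s=arm.sense();print(s['eef_pos'],s['tcp_rot'][:,1],s['contact_force'],s['ft_torque'],s['finger_gap']); arm.get_image('side')
E
```

```text
[ 453.45805943 -101.34357121   92.30511577] [ 9.89840749e-01 -1.42177503e-01 -9.21047684e-04] [-4.05407454  1.68047132  6.01680566] [0.18411413 0.90854198 0.00282452] 49.74121662926267
[ 453.49313524 -101.35351384   92.3178954 ] [ 9.89835518e-01 -1.42214425e-01 -8.39390269e-04] [-5.84490722 -0.1065425   6.73993198] [0.18293721 0.90231274 0.00101916] 49.912218761775385
[ 453.48078987 -101.36003728   92.31562989] [ 9.89827208e-01 -1.42272196e-01 -8.48632333e-04] [-4.06913207  0.9169631   5.46770152] [ 0.18912466  0.87557151 -0.0371637 ] 50.08138133131691
```

Centred grip. Correct by about +0.06 rad.

Emit:
move_arm(
  increments=[
    {"jaw": 40, "offset": [0, 0, 0], "turn": 0.01},
    {"jaw": 40, "offset": [0, 0, 0], "turn": 0.0095},
    {"jaw": 40, "offset": [0, 0, 0], "turn": 0},
    {"jaw": 40, "offset": [0, 0, 0], "turn": 0},
  ],
)

```text
time_s: 13.5
eef_pos: [453.5, -101.4, 92.3]
tcp_rot: [[0.081, 0.997, -0.001], [0.997, -0.081, 0.0], [0.0, -0.001, -1.0]]
contact_force: [-3.2, 0.8, 5.4]
finger_gap: 49.4
grasp_force: 8.0
```

Emit:
move_arm(
  increments=[
    {"jaw": 60, "offset": [0, 0, 0], "turn": 0},
    {"jaw": 80, "offset": [0, 0, 0], "turn": 0},
    {"jaw": 87, "offset": [0, 0, 0], "turn": 0},
    {"jaw": 87, "offset": [0, 0, 0.5], "turn": 0},
    {"jaw": 87, "offset": [0, 0, 1], "turn": 0},
    {"jaw": 87, "offset": [0, 0, 1], "turn": 0},
    {"jaw": 87, "offset": [0, 0, 1], "turn": -0.0195},
  ],
)

```text
time_s: 14.2
eef_pos: [453.7, -101.5, 198.2]
tcp_rot: [[0.143, 0.99, -0.0], [0.99, -0.143, -0.0], [-0.0, -0.0, -1.0]]
contact_force: [0.4, 1.0, 0.4]
finger_gap: 86.4
grasp_force: 0.0
```

Emit:
move_arm(
  increments=[
    {"jaw": 87, "offset": [0, 0.88, 0], "turn": 0},
    {"jaw": 87, "offset": [0, 0.88, 0], "turn": 0},
    {"jaw": 87, "offset": [0, 0.88, 0], "turn": 0},
    {"jaw": 87, "offset": [0, 0.88, 0], "turn": 0},
    {"jaw": 87, "offset": [0, 0, 0], "turn": 0},
    {"jaw": 87, "offset": [0, 0, 0], "turn": 0},
    {"jaw": 87, "offset": [0, 0, 0], "turn": 0},
  ],
)

```text
time_s: 14.9
eef_pos: [453.8, 3.2, 197.1]
tcp_rot: [[0.143, 0.99, -0.0], [0.99, -0.143, -0.0], [-0.0, -0.0, -1.0]]
contact_force: [-0.2, -0.8, -0.6]
finger_gap: 87.2
grasp_force: 0.0
```

```bash
python3 - <<'E'
from fit import *
s=arm.sense();print(s['time_s'],s['eef_pos'],s['tcp_rot'][:,1])
im,i=snap('wrist','w5.png')
c=proj(i,[[415,55,47]])[0].round().astype(int);x,y=c[0]-65,c[1]-50;print(c,x,y)
g=cv2.cvtColor(im,cv2.COLOR_RGB2GRAY);print(g[c[1]-9:c[1]+10,c[0]-12:c[0]+14])
cv2.imwrite('pics/w5c.png',cv2.resize(im[y:y+100,x:x+130,::-1],None,fx=6,fy=6,interpolation=cv2.INTER_CUBIC))
E
```

```text
14.9 [453.84810735   3.19931675 197.08341635] [ 9.89683972e-01 -1.43267700e-01 -4.80279222e-05]
[263 139] 198 89
[[ 73  73  73  75  68  68  66  58  49  74 103 111 111 110 111 111  97  78
   72  73  73  73  72  72  70  69]
 [ 72  71  73  73  69  67  67  67  57  47  85 107 110 111 112  99  77  69
   70  71  72  72  73  72  70  71]
 [ 72  71  73  72  68  61  64  67  67  57  50  86 108 110  99  79  69  71
   69  70  71  71  72  73  72  71]
 [ 71  71  71  71  68  62  65  67  67  65  58  72 103 104  82  72  71  69
   70  69  71  71  72  74  73  72]
 [ 73  73  75  74  70  62  67  67  67  62  70 102 111 111  96  76  70  70
   69  69  68  70  70  73  73  72]
 [ 73  72  72  73  71  63  65  68  67  68 101 112 114 112 112  97  77  71
   71  69  70  70  70  72  72  72]
 [ 72  73  73  74  70  58  66  69  70  79 107 112 113 111 113 113  97  76
   72  71  69  69  70  71  71  73]
 [ 71  72  71  72  69  60  67  62  79  84 106 112 113 113 112 113 112  95
   75  71  70  69  69  69  70  73]
 [ 72  71  73  72  69  60  59  79  85  85 106 113 114 113 113 113 112 112
   96  76  71  70  70  69  69  71]
 [ 72 
[... 384 characters left out ...]
12 113 112
  111 111 111 110 103  76  70  65]
 [ 93  69  87  97  93  82  84  86  85  85 100 109 112 111 112 112 112 111
  112 110 110 110 110 103  72  90]
 [154 155 157 158 150 106  85  86  86  86  96 108 111 112 111 113 112 111
  111 111 111 110 110 111 112 111]
 [155 156 158 158 152 107  85  86  86  85  95 107 111 109 111 111 112 111
  111 111 110 111 110 112 111 111]
 [154 156 157 157 153 110  85  85  87  86  94 107 110 110 111 111 111 111
  111 111 111 112 111 111 112 111]
 [154 156 158 157 155 109  83  87  86  85  95 107 109 109 110 110 111 111
  109 111 110 110 111 112 111 111]
 [154 156 158 158 152 108  84  86  87  86  95 107 109 110 110 110 110 110
  111 110 111 110 111 112 111 112]]
```

View pics/w5c.png

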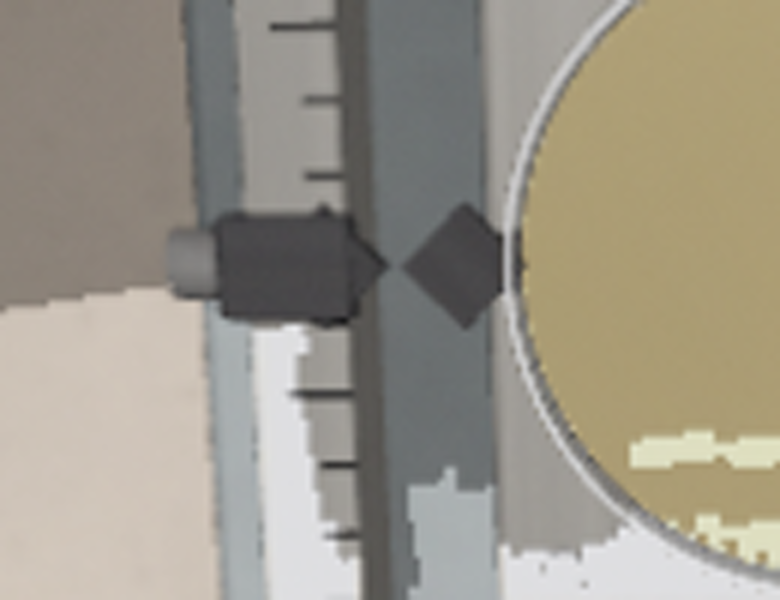

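Emit:
move_arm(
  increments=[
    {"jaw": 45, "offset": [0.47, 0.187, 0], "turn": 0},
    {"jaw": 45, "offset": [0.47, 0.187, 0], "turn": 0},
    {"jaw": 45, "offset": [0.47, 0.187, 0], "turn": 0},
    {"jaw": 45, "offset": [0, 0, 0], "turn": 0},
    {"jaw": 45, "offset": [0, 0, 0], "turn": 0},
    {"jaw": 45, "offset": [0, 0, -0.7], "turn": 0},
    {"jaw": 45, "offset": [0, 0, -0.7], "turn": 0},
    {"jaw": 45, "offset": [0, 0, -0.6], "turn": 0},
    {"jaw": 45, "offset": [0, 0, 0], "turn": 0},
    {"jaw": 45, "offset": [0, 0, 0], "turn": 0},
  ],
)

```text
time_s: 15.95
eef_pos: [495.8, 20.5, 137.6]
tcp_rot: [[0.143, 0.99, -0.0], [0.99, -0.143, -0.0], [-0.0, -0.0, -1.0]]
contact_force: [0.5, 0.5, 0.6]
finger_gap: 45.2
grasp_force: 0.0
```

Emit:
move_arm(
  increments=[
    {"jaw": 45, "offset": [0.33, -0.048, 0], "turn": 0},
    {"jaw": 45, "offset": [0.33, -0.048, 0.1], "turn": 0},
    {"jaw": 45, "offset": [0.33, -0.048, 0.15], "turn": 0},
    {"jaw": 45, "offset": [0.33, -0.048, 0.12], "turn": 0},
    {"jaw": 45, "offset": [0.33, -0.048, 0.05], "turn": 0},
    {"jaw": 45, "offset": [0.33, -0.048, 0], "turn": 0},
    {"jaw": 45, "offset": [0.33, -0.048, -0.07], "turn": 0},
    {"jaw": 45, "offset": [0.33, -0.048, -0.12], "turn": 0},
    {"jaw": 45, "offset": [0.33, -0.048, -0.1], "turn": 0},
    {"jaw": 45, "offset": [0, 0, 0], "turn": 0},
  ],
)

```text
time_s: 16.95
eef_pos: [586.3, 7.7, 140.1]
tcp_rot: [[0.142, 0.99, -0.0], [0.99, -0.142, -0.0], [-0.001, -0.0, -1.0]]
contact_force: [-0.8, 0.7, 0.4]
finger_gap: 44.8
grasp_force: 0.0
```

Emit:
move_arm(
  increments=[
    {"jaw": 45, "offset": [0.13, -0.019, -0.06], "turn": 0},
    {"jaw": 45, "offset": [0.1, -0.014, -0.04], "turn": 0},
  ],
)

```text
time_s: 17.15
eef_pos: [591.8, 7.0, 137.7]
tcp_rot: [[0.142, 0.99, -0.001], [0.99, -0.142, -0.0], [-0.0, -0.001, -1.0]]
contact_force: [-4.2, 0.1, -0.7]
finger_gap: 44.9
grasp_force: 2.1
```

Emit:
move_arm(
  increments=[
    {"jaw": 45, "offset": [0.07, -0.01, 0], "turn": 0},
    {"jaw": 45, "offset": [0, 0, 0], "turn": 0},
  ],
)

```text
time_s: 17.35
eef_pos: [593.0, 6.9, 137.3]
tcp_rot: [[0.142, 0.99, -0.003], [0.99, -0.142, 0.0], [-0.0, -0.003, -1.0]]
contact_force: [-5.4, 1.2, -1.5]
finger_gap: 45.1
grasp_force: 2.3
```

Emit:
move_arm(
  increments=[
    {"jaw": 45, "offset": [0.07, -0.01, -0.02], "turn": 0},
    {"jaw": 45, "offset": [0, 0, 0], "turn": 0},
  ],
)

```text
time_s: 17.55
eef_pos: [594.3, 6.7, 136.6]
tcp_rot: [[0.142, 0.99, -0.005], [0.99, -0.142, 0.0], [-0.0, -0.005, -1.0]]
contact_force: [-9.7, 0.3, 2.6]
finger_gap: 45.1
grasp_force: 4.4
```

Emit:
move_arm(
  increments=[
    {"jaw": 45, "offset": [0.07, -0.01, 0], "turn": 0},
    {"jaw": 45, "offset": [0, 0, 0], "turn": 0},
  ],
)

```text
time_s: 17.75
eef_pos: [595.0, 6.6, 136.3]
tcp_rot: [[0.142, 0.99, -0.008], [0.99, -0.142, 0.0], [-0.001, -0.008, -1.0]]
contact_force: [-15.3, 1.3, 6.3]
finger_gap: 45.7
grasp_force: 7.9
```

Emit:
move_arm(
  increments=[
    {"jaw": 45, "offset": [0.05, -0.007, 0], "turn": 0},
    {"jaw": 45, "offset": [0, 0, 0], "turn": 0},
  ],
)

```text
time_s: 17.95
eef_pos: [596.4, 6.4, 136.3]
tcp_rot: [[0.142, 0.99, -0.008], [0.99, -0.142, 0.001], [-0.001, -0.008, -1.0]]
contact_force: [-14.4, 0.6, 5.8]
finger_gap: 48.9
grasp_force: 7.9
```

Emit:
move_arm(
  increments=[
    {"jaw": 45, "offset": [0, 0, 0], "turn": 0},
    {"jaw": 45, "offset": [0, 0, 0], "turn": 0},
    {"jaw": 45, "offset": [0, 0, 0], "turn": 0},
  ],
  grip_force=25,
)

```text
time_s: 18.25
eef_pos: [595.1, 6.6, 136.1]
tcp_rot: [[0.142, 0.99, -0.011], [0.99, -0.142, 0.001], [-0.001, -0.011, -1.0]]
contact_force: [-21.6, 1.5, 8.5]
finger_gap: 45.4
grasp_force: 10.5
```

```bash
python3 - <<'E'
from h import *
s=arm.sense();print(s['eef_pos'],s['tcp_rot'][:,2],s['contact_force'],s['finger_gap'],s['grasp_force'])
E
```

```text
[595.13339417   6.61610361 136.08332526] [-1.07049620e-02  7.62141413e-04 -9.99942410e-01] [-21.64739383   1.47659124   8.45883976] 45.35591100591181 10.478360876441002
```

Emit:
move_arm(
  increments=[
    {"jaw": 45, "offset": [-0.3, 0.04, 0], "turn": 0},
    {"jaw": 50, "offset": [-0.15, 0.02, 0], "turn": 0},
    {"jaw": 50, "offset": [0, 0, 0.5], "turn": 0},
    {"jaw": 50, "offset": [0, 0, 1], "turn": 0},
    {"jaw": 50, "offset": [-0.8, 0, 1], "turn": 0},
    {"jaw": 50, "offset": [-0.8, 0, 0.5], "turn": 0},
    {"jaw": 50, "offset": [-0.8, 0, 0], "turn": 0},
    {"jaw": 50, "offset": [-0.8, 0, 0], "turn": 0},
    {"jaw": 50, "offset": [0, 0, 0], "turn": 0},
    {"jaw": 50, "offset": [0, 0, 0], "turn": 0},
  ],
)

```text
time_s: 19.25
eef_pos: [491.3, 7.7, 229.0]
tcp_rot: [[0.142, 0.99, 0.003], [0.99, -0.142, 0.001], [0.001, 0.003, -1.0]]
contact_force: [0.6, -0.1, -0.1]
finger_gap: 49.9
grasp_force: 0.0
```

```bash
python3 - <<'E'
from fit import *
s=arm.sense();print(s['time_s'],s['eef_pos'],s['contact_force'])
im,i=snap('wrist','w6.png'); p=np.load('p.npy')
c=proj(i,[[415,55,47]])[0];l=proj(i,W(p,[78+74*np.sin(.6),-10,116]))[0];print(c,l)
x=int(c[0])-50;y=max(int(c[1])-60,0);print(x,y)
cv2.imwrite('pics/w6c.png',cv2.resize(im[y:y+150,x:x+260,::-1],None,fx=3,fy=3,interpolation=cv2.INTER_CUBIC))
E
```

```text
19.25 [491.31119541   7.68179791 228.97674268] [ 0.61411235 -0.09081492 -0.14482726]
[229.30993023 146.53213663] [438.37875909 187.63373891]
179 86
```

View pics/w6c.png

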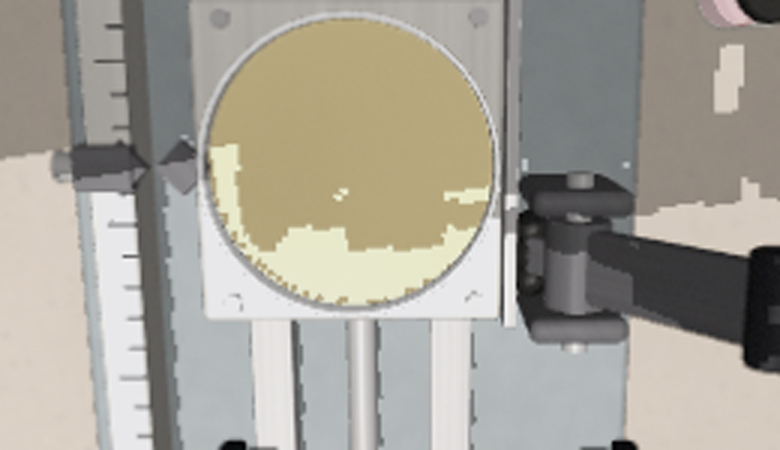

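The lever leans fully away from the dish, with its bar at the crop's right edge (about 438,187 in the full image). The pointer and index tips still meet, at about crop (155,165).

```bash
python3 -c "
from plant import arm
print(arm.close_job())"
```

```text
the job is handed in; nothing more can be done
None
```

I freed the stage, turned the knob until the pointer stood opposite the index (within about 0.2 mm in the wrist camera image), locked the lever against its stop, and handed the job in at about 19 s.

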